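# Load the light base and hold its shutter open

## Robot

A 6-joint arm with a two-finger parallel gripper is mounted at the origin on the work surface. World frame = base frame: x ahead of the robot, y to its left, z up, the work surface at z = 0. Lengths are in m, angles in rad, forces in N, time in s.
With the tool pointing down it reaches from about 0.35 to 0.875 m from the base axis. Payload 15.5 kg.
Tool frame: the origin (TCP) lies at the very end of the fingers, on their centre line; the grasp point (between the pads) lies 19 mm behind it; z points along the fingers, y is the line along which they close (so a half turn about z gives the same grasp; the last joint's range is limited). The gripper opens to 85 mm and grips with 20 to 120 N. Pads are 22 mm wide; open, the fingers measure 114 mm over their backs; the gripper's body (76 mm by 85 mm) begins 54 mm behind the grasp point. The pads swing forward as they close: fully open they stand 13 mm farther back than shut.
Start: joints at [-1.365, 0.494, 1.345, -0, 1.302, -0.096], TCP at [0.185, -0.597, 0.231] pointing down, gripper open.
Joint ranges: [-2.91, 2.91], [-0.82, 2.16], [0.22, 2.67], [-1.22, 4.37], [0.12, 2.79], [-3.08, 3.08]. Speed limits (rad/s): [1.89, 1.89, 2.57, 3.01, 3.01, 3.01].

## Interface

Orientations are given as a unit quaternion [x, y, z, w].
In Python, from rig import sensors, viewer, order gives the robot as it stands.
- The arm moves only by the tool play_rows, never from a script. Its argument "commands" is a list of rows, each a list of 7 numbers: the shift along the tool's x, y, z normalised to -1 to 1, where 1 is 0.3 m, then the turn, a rotation vector about the tool's x, y, z normalised to -1 to 1, where 1 is pi rad, then the gripper command: -1 is shut, 1 is fully open, values between are in proportion. A call has exactly 5 rows; each row is the pose to reach, as a shift and turn from the pose commanded when the call began, along the tool's axes at that moment, turning the shorter way round; what a row does not reach only later rows make up. A row lasts 1/10 s, in which the tool goes at most 50 mm and 8.59 degrees, less where a joint would pass 70% of its speed; a pose out of reach is approached as far as the arm can. A call with a number of a shift or a turn outside -1 to 1 is refused whole. A call with a gripper value outside its range is refused whole. The fingers move at their own pace and stop on an object; "force" is the grip in N (left out, the last holds). Time passes only in rows, so rows that repeat a pose let the fingers close, or fill a call up. It gives the time, the measured TCP pose, the force, the opening and the grip force at its end, in the units of the state.
- sensors.get_state(): the state, without advancing time (a new reading comes with each control period).
- viewer.capture(name): name is "scene" or "side" or "wrist"; returns the picture (400x640x3 uint8, red, green, blue); there is no depth.
- viewer.camera_params(name): a dict with "fx", "fy", "cx", "cy" (pixels), "eye" and "attitude" of the camera in the world. Camera axes: x right, y down, z forward; pixel columns grow to the right and rows downward; lengths in m; the calibration is good to about 2 mm. A picture is of the moment at which its call begins: read the wrist's pose just before it. camera_params takes no time and is no camera call; for the wrist camera it gives the pose at the moment of the call.
- order.sign_off(): hands the job in; it is judged then, once.
The state is a dict: "clock": time; "q": joint angles; "qd": joint speeds; "effort": joint torques, N m; "position": TCP position; "tool_rot": TCP orientation; "wrist_force": force on the tool from outside, world axes, zero at the start; "ft_torque": the same for the moment, N m; "gripper_width": opening from 0.0 (shut) to 1.0 (fully open); "finger_force": force on a finger pad.
Only numpy, scipy, OpenCV 4.12 (cv2) and the standard library are available. Lean on these libraries where they do the work, as an engineer would, in place of code of your own. Each camera call takes 0.05 s, during which the arm holds its last target. There are 200 camera calls.

## Task

Build the specimen up on the round stage plate of the light base, each piece lying flat and centred on the plate: the large plain white disc first, the resin specimen puck on it, and the thick steel ring on top. Then draw the spring-return shutter slide out by its black handle until the handle stands level with the index mark beside the slide, and finish while still holding it there for the exposure: do not let it go. Leave the other things on the bench where they are.

Things in the scene. Friction and masses are not known exactly. Their poses are not given: they have to be found in the camera images.
- stage (a point): centre of the top face of the round stage plate (100 mm across, top 60 mm above the table, 3 mm proud of the housing) of the light base, an off-white box 200 mm (its x) by 180 mm (its y), 57 mm high, fixed to the table. Its axes are those of the light base: the shutter slide comes out of the housing's -y side and is pulled towards -y.
- handle (a point): point in the shutter slide's upright black handle, on its centre line, 66 mm above the table. The handle is 12 mm thick along y (the pull direction), 30 mm wide along x and stands from 34 to 82 mm above the table, over a grey bed 28 mm high. Axes as the light base. With the slide home it is 145 mm from the stage's centre along -y, 49 mm clear of the housing. It can be pinched from above.
- mark (a point): index mark: a small fixed black block (18 mm by 16 mm) with a bright 3 mm wide ridge across it (top 42 mm above the table) on the bed beside the slide, on the handle's +x side; it is set at another distance each time. This point is the ridge's near end; axes as the light base. The handle is level with the mark when both have the same y in these axes.
- diffuser_center (a point): large plain white disc (opal diffuser), 60 mm across, 12 mm thick; this point is its centre, 6 mm above its underside. Loose on the table at the start; z is its upright axis.
- puck_center (a point): resin specimen puck, 52 mm across, 14 mm thick, a dark specimen showing in its top; this point is its centre, 7 mm above its underside. Loose on the table.
- collar_center (a point): thick steel ring, 44 mm across outside, 24 mm hole, 12 mm thick; this point is its centre, 6 mm above its underside. Loose on the table.
- petri: closed clear petri dish, 94 mm across, 16 mm high; stays where it is. Origin: underside.
- forceps: steel forceps lying flat, 125 mm long; stays where it is. Origin: underside.
- jar: small screw-top jar, 52 mm across, 60 mm high; stays where it is. Origin: underside.
- beaker: glass beaker, 70 mm across, 85 mm high; stays where it is. Origin: underside.
- needle: mounted needle lying flat, black handle, 170 mm long; stays where it is. Origin: underside.
- shutter (a joint): how far the shutter slide is drawn out, m: 0 home (start), 0.075 at its stop; pulling towards the light base's -y increases it. A spring always pulls it home: about 4 N at home, 7 to 11 N at the mark. The mark lies 30 to 60 mm out.
There are look-alikes about, which are no part of the job. What is shaped like the part that bears puck_center but blue or green is not meant.

How it is judged:
On the way, in this order (a step that is already met when the one before it is completed fails the run):
1. the white disc lies flat and centred on the stage plate, released (horizontal distance between diffuser_center and stage below 0.008 m and z of diffuser_center in the frame of stage between 0.003 and 0.009 m and angle between diffuser_center's own z axis and vertical below 0.1 rad and contact force between diffuser and the fingers below 0.2 N), for 0.2 s.
2. the puck lies flat and centred on the white disc, released (horizontal distance between each of diffuser_center, puck_center and stage below 0.008 m and z of diffuser_center in the frame of stage between 0.003 and 0.009 m and angle between each of diffuser_center, puck_center's own z axis and vertical below 0.1 rad and z of puck_center in the frame of stage between 0.016 and 0.022 m and contact force between puck and the fingers below 0.2 N), for 0.2 s.
3. the steel ring lies flat and centred on the puck, released (horizontal distance between each of diffuser_center, puck_center, collar_center and stage below 0.008 m and z of diffuser_center in the frame of stage between 0.003 and 0.009 m and angle between each of diffuser_center, puck_center, collar_center's own z axis and vertical below 0.1 rad and z of puck_center in the frame of stage between 0.016 and 0.022 m and z of collar_center in the frame of stage between 0.029 and 0.035 m and contact force between collar and the fingers below 0.2 N), for 0.2 s.
4. the shutter handle is held level with the index mark (y of handle in the frame of mark between -0.006 and 0.006 m and contact force between the fingers and shutter above 2 N), for 0.3 s.
At the end, for the whole second after the job is handed in: White disc, puck and ring lie stacked in that order, flat (tilt under 0.1 rad, height within 3 mm) and each centred within 8 mm of the stage plate's centre, untouched; the fingers hold the shutter handle (contact force over 2 N) at rest with its middle within 6 mm of the index mark along the slide (all of step 4 and horizontal distance between each of diffuser_center, puck_center, collar_center and stage below 0.008 m and z of diffuser_center in the frame of stage between 0.003 and 0.009 m and angle between each of diffuser_center, puck_center, collar_center's own z axis and vertical below 0.1 rad and z of puck_center in the frame of stage between 0.016 and 0.022 m and z of collar_center in the frame of stage between 0.029 and 0.035 m and velocity of joint shutter between -0.01 and 0.01 m/s and contact force between the fingers and diffuser below 0.2 N and contact force between the fingers and puck below 0.2 N and contact force between the fingers and collar below 0.2 N); the arm keeps its last pose, push and grip.
It fails at once if one of the other loose things on the bench is moved by more than 30 mm (distance of any of petri, forceps, jar, beaker, needle from where it was at the start of the episode above 0.03 m).
It also fails if it takes over 72 s, if anything falls off the work surface, if the arm or the gripper's body presses on something with over 40 N, if the wrist force passes 120 N, or if a joint passes its speed limit or range.

## Working session

There is one attempt and no reset: what is moved stays moved. The work goes in short steps, Python scripts to look and compute and a tool call to move; the robot and the scene stay as the last step left them, time stands still between calls to the robot, and variables do not carry over. Pictures are saved under pics/ and viewed, at most 10 in all, crops included, and the job is handed in when it is done.

Besides the shell and the picture viewer there is one more tool, called as name([rows], argument=value, ...), one row to a line, values as JSON. play_rows: Moves the arm, as the interface text tells. Its arguments: {"type":"object","properties":{"commands":{"type":"array","items":{"type":"array","items":{"type":"number","minimum":-1,"maximum":1}}},"force":{"type":"number"}},"required":["commands"]}

```bash
mkdir -p pics; ls; cat > h.py <<'E'
import numpy as np, cv2
from rig import sensors, viewer, order
from scipy.spatial.transform import Rotation as R
def snap(n,f=None):
    p=viewer.camera_params(n); im=viewer.capture(n)
    if f: cv2.imwrite(f'pics/{f}.png',im[...,::-1])
    return im,p
def rot(p):
    a=np.array(p['attitude'],float)
    return a if a.shape==(3,3) else R.from_quat(a).as_matrix()
def ray(p,u,v,z):
    d=rot(p)@np.array([(u-p['cx'])/p['fx'],(v-p['cy'])/p['fy'],1]); e=np.array(p['eye'])
    return e+d*(z-e[2])/d[2]
def proj(p,X):
    c=rot(p).T@(np.array(X)-p['eye']); return p['fx']*c[0]/c[2]+p['cx'],p['fy']*c[1]/c[2]+p['cy']
E
python3 - <<'E'
from h import *
s=sensors.get_state(); print(s)
a,p=snap('scene','scene0'); b,q=snap('side','side0'); print(p,q)
w,_=snap('wrist','wrist0')
E
```

```text
pics
{'clock': 0.0, 'q': array([-1.36551773e+00,  4.94203990e-01,  1.34614593e+00,  1.34014037e-05,
        1.30249649e+00, -9.55062258e-02]), 'qd': array([-0.00076975, -0.00012287,  0.00022751, -0.00044137,  0.00010581,
       -0.00176381]), 'effort': array([ 2.06311611e-04, -8.82152295e+01, -3.83867168e+01, -1.22452348e-04,
        1.00436225e-02,  5.50522043e-05]), 'position': array([ 0.18509703, -0.59657819,  0.2306823 ]), 'tool_rot': array([ 9.88712433e-01,  1.49824335e-01, -2.79393043e-05, -6.26284078e-04]), 'wrist_force': array([-0.01337869, -0.3381859 ,  0.67204663]), 'ft_torque': array([ 0.01650286,  0.00123636, -0.05747087]), 'finger_force': 0.0, 'gripper_width': 1.002023556077405}
{'fx': 431.3487742747166, 'fy': 431.3487742747166, 'cx': 323.7768658918293, 'cy': 194.78050201867208, 'eye': array([0.96739087, 0.61920751, 0.93741099]), 'attitude': array([ 0.26186511,  0.89925706, -0.33389911, -0.10618277])} {'fx': 471.67593300619217, 'fy': 471.67593300619217, 'cx': 319.3510977710091, 'cy': 200.50379555415057, 'eye': array([-0.19055542, -0.94831676,  1.13081083]), 'attitude': array([ 0.86218653, -0.29273138,  0.13821506, -0.38966567])}
```

View pics/scene0.png

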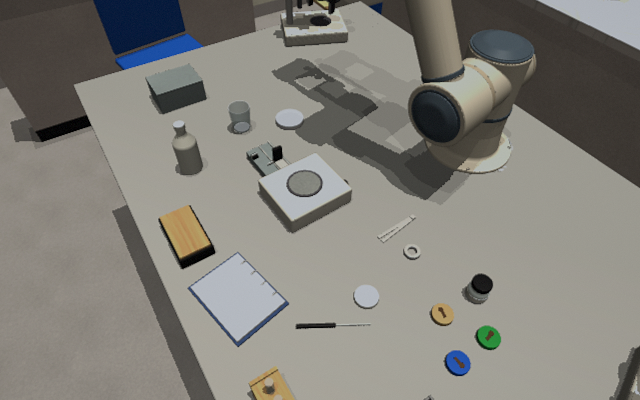

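View pics/side0.png

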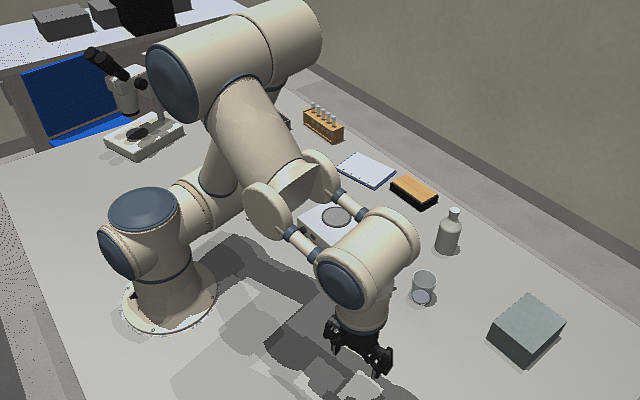

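The scene view shows the stage plate at about (305,183), with the handle and mark around (265,158). There are two white discs. (366,296) is small and fits the 60 mm diffuser, while (289,119) beside the beaker is larger and fits the petri dish. The pucks are amber (443,314), green (488,337) and blue (458,362), and only the amber one isn't excluded. The steel ring is at (412,251). I'll measure these and confirm in an enlarged crop.

```bash
cat > m.py <<'E'
from h import *
im=cv2.imread('pics/scene0.png'); p=viewer.camera_params('scene')
hsv=cv2.cvtColor(im,cv2.COLOR_BGR2HSV)
def near(mask,u,v,r=45):
    mask=mask.astype(np.uint8); n,l,st,c=cv2.connectedComponentsWithStats(mask)
    best=min([i for i in range(1,n) if st[i,4]>40],key=lambda i:np.hypot(c[i][0]-u,c[i][1]-v))
    return (l==best).astype(np.uint8)
def circ(m,z):
    c=max(cv2.findContours(m,0,cv2.CHAIN_APPROX_NONE)[0],key=len)
    P=np.array([ray(p,*q[0],z)[:2] for q in c])
    (x,y),r=cv2.minEnclosingCircle(P.astype(np.float32)); e=cv2.fitEllipse(P.astype(np.float32))
    return np.round([x,y,r,*e[0],*e[1]],4)
for n,u,v in[('diff',366,296),('petri',289,119),('puck',443,314),('ring',412,246),('stage',305,183),('bench',400,290),('housing',270,190)]:
    print(n,hsv[v,u],ray(p,u,v,.012 if n!='stage' else .06)[:3].round(3))
cv2.imwrite('pics/crop1.png',np.hstack([cv2.resize(im[225:385,340:510],None,fx=2.35,fy=2.35,interpolation=2)[:376,:400],cv2.resize(im[100:240,230:365],None,fx=2.9,fy=2.7,interpolation=2)[:376,:400]]))
E
python3 m.py
```

```text
diff [109  15 192] [0.606 0.271 0.012]
petri [110  16 187] [ 0.435 -0.394  0.012]
puck [ 13 138  74] [0.483 0.402 0.012]
ring [ 30   2 148] [0.42  0.22  0.012]
stage [ 34  15 134] [ 0.563 -0.078  0.06 ]
bench [ 23  19 164] [0.528 0.301 0.012]
housing [101  11 189] [ 0.639 -0.146  0.012]
```

View pics/crop1.png

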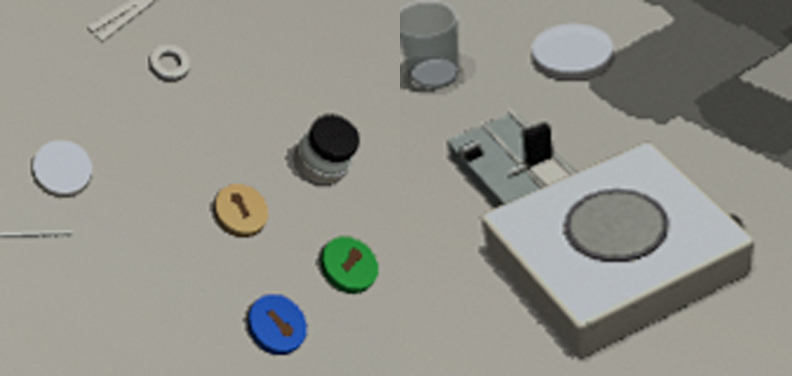

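The crop confirms the plain white disc, the amber puck with a dark inset and a single ring. The other white disc is large and rimmed, so it's the petri dish. The mark is a small black block with a bright ridge, at crop (473,153), on the bed beside the slide. Next I'll measure sizes and positions.

```bash
cat >> m.py <<'E'
H,S,V=[hsv[...,i].astype(int) for i in range(3)]
white=(H>90)&(H<130)&(V>150)
amber=(H>8)&(H<25)&(S>70)
print('diff',circ(near(white,366,296),.012)); print('petri',circ(near(white,289,119),.016))
m=near(amber,443,314);m=cv2.morphologyEx(m,3,np.ones((9,9)));print('puck',circ(m,.014))
rm=np.zeros_like(m); bl=cv2.absdiff(im,im*0+np.array(im[275,400],np.uint8)).sum(2); 
r=((S<10)&(V>140)); print('ring',circ(near(r,412,246),.012))
# stage: dark plate in white housing top
hm=near(white,262,190); c=max(cv2.findContours(hm,0,1)[0],key=cv2.contourArea)
f=np.zeros_like(hm); cv2.drawContours(f,[c],-1,1,-1)
st=near((f==1)&(hm==0),305,183); print('stage',circ(st,.06))
P=np.array([ray(p,*q[0],.057)[:2] for q in max(cv2.findContours(f,0,cv2.CHAIN_APPROX_NONE)[0],key=len)],np.float32)
print('house',cv2.minAreaRect(P), cv2.boxPoints(cv2.minAreaRect(P)).round(3).tolist())
for n,X in dict(mark=(230+73/2.9,100+153/2.7,.042),htop=(230+137/2.9,100+128/2.7,.082)).items(): print(n,ray(p,*X).round(4))
E
python3 m.py|tail -8
```

```text
diff [0.6043 0.2689 0.0291 0.6043 0.2689 0.0553 0.0566]
petri [ 0.4323 -0.398   0.0459  0.4323 -0.3984  0.0863  0.0892]
puck [0.4862 0.4004 0.0284 0.4857 0.4012 0.0496 0.0555]
ring [0.0517 0.1096 0.0291 0.2018 0.1074 0.0492 0.2797]
stage [ 0.5638 -0.0799  0.0518  0.5642 -0.0801  0.0991  0.0999]
house ((0.5637984275817871, -0.08040483295917511), (0.1878034770488739, 0.16846300661563873), 2.659106731414795) [[0.4659999907016754, -0.0010000000474974513], [0.4740000069141388, -0.16899999976158142], [0.6620000004768372, -0.1599999964237213], [0.6539999842643738, 0.00800000037997961]]
mark [ 0.6247 -0.2616  0.042 ]
htop [ 0.5684 -0.2231  0.082 ]
```

```bash
cat >> h.py <<'E'
def yaw(s):
    x=R.from_quat(s['tool_rot']).as_matrix()[:,0]; return np.degrees(np.arctan2(x[1],x[0]))
def go(X,a):
    """normalised single-target row: TCP to X, tool x axis at world yaw a deg (mod 180), pointing down"""
    s=sensors.get_state(); M=R.from_quat(s['tool_rot'])
    y=yaw(s); a=y+(a-y+90)%180-90; c,d=np.cos(np.radians(a)),np.sin(np.radians(a))
    T=R.from_matrix(np.array([[c,d,0],[d,-c,0],[0,0,-1]]))
    r=(M.inv()*T).as_rotvec()/np.pi; t=M.inv().apply(np.array(X)-s['position'])/.3
    print('t',s['clock'],'yaw',round(y,1),'pos',s['position'].round(4),'| row',np.round([*t,*r],4).tolist(),'turn',round(a-y,1),'dist',round(np.linalg.norm(t)*.3,3))
E
python3 - <<'E'
from h import *
p=viewer.camera_params('scene')
P=lambda u,v,z=.005:ray(p,u,v,z)[:2]
for n,a,b in[('needle',(297,326),(370,324)),('forceps',(379,240),(415,217)),('puckjar',(443,312),(480,296)),('ring',(412,250),(412,250)),('green',(488,337),(458,362))]:
    A,B=P(*a),P(*b); print(n,A.round(3),B.round(3),np.degrees(np.arctan2(*(B-A)[::-1])).round(1))
w=viewer.camera_params('wrist'); s=sensors.get_state(); M=R.from_quat(s['tool_rot'])
print('wristcam in tool',M.inv().apply(w['eye']-s['position']),(M.as_matrix().T@rot(w)).round(2),w['fx'],w['cx'],w['cy'])
go([.54,.25,.3],-20)
E
```

```text
needle [0.78  0.244] [0.637 0.329] 149.2
forceps [0.477 0.155] [0.346 0.147] -176.4
puckjar [0.476 0.397] [0.372 0.414] 170.6
ring [0.424 0.226] [0.424 0.226] 0.0
green [0.432 0.496] [0.529 0.5  ] 2.5
wristcam in tool [ 0.06739915 -0.00064096 -0.14252055] [[-0.   -0.97 -0.26]
 [ 1.   -0.    0.  ]
 [-0.   -0.26  0.97]] 346.4454118635576 321.5137395250956 196.791991549447
t 0.15 yaw 17.2 pos [ 0.1851 -0.5966  0.2308] | row [1.966, -2.3452, -0.2281, -0.0003, 0.0001, 0.2069] turn -37.2 dist 0.921
```

play_rows([
  [0.57, -0.61, 0, 0, 0, 0, 1],
  [0.57, -0.61, 0, 0, 0, 0, 1],
  [0.57, -0.61, 0, 0, 0, 0, 1],
  [0.57, -0.61, 0, 0, 0, 0, 1],
  [0.57, -0.61, 0, 0, 0, 0, 1],
], force=40)

```text
clock: 0.65
position: [0.2944, -0.37, 0.2312]
tool_rot: [0.989, 0.15, 0.0, -0.0]
wrist_force: [1.7, -0.7, -0.1]
gripper_width: 0.999
finger_force: 0.0
```

play_rows([
  [0.57, -0.61, 0, 0, 0, 0, 1],
  [0.57, -0.61, 0, 0, 0, 0, 1],
  [0.57, -0.61, 0, 0, 0, 0, 1],
  [0.57, -0.61, 0, 0, 0, 0, 1],
  [0.57, -0.61, 0, 0, 0, 0, 1],
])

```text
clock: 1.15
position: [0.4034, -0.1449, 0.2314]
tool_rot: [0.989, 0.15, 0.0, 0.0]
wrist_force: [1.1, -0.1, -0.2]
gripper_width: 0.998
finger_force: 0.0
```

play_rows([
  [0.57, -0.61, 0, 0, 0, 0, 1],
  [0.57, -0.61, 0, 0, 0, 0, 1],
  [0.57, -0.61, 0, 0, 0, 0, 1],
  [0.57, -0.61, 0, 0, 0, 0, 1],
  [0.57, -0.61, 0, 0, 0, 0, 1],
])

```text
clock: 1.65
position: [0.5123, 0.0804, 0.2313]
tool_rot: [0.989, 0.15, -0.0, 0.0]
wrist_force: [0.3, -0.8, 0.1]
gripper_width: 1.005
finger_force: 0.0
```

```bash
python3 -c "
from h import *
go([.604,.269,.2],60)"
```

```text
t 1.65 yaw 17.2 pos [0.5123 0.0804 0.2313] | row [0.4784, -0.5099, 0.1041, 0.0, 0.0, -0.2375] turn 42.8 dist 0.212
```

play_rows([
  [0.4784, -0.51, 0.104, 0, 0, -0.2375, 1],
  [0.4784, -0.51, 0.104, 0, 0, -0.2375, 1],
  [0.4784, -0.51, 0.104, 0, 0, -0.2375, 1],
  [0.4784, -0.51, 0.104, 0, 0, -0.2375, 1],
  [0.4784, -0.51, 0.104, 0, 0, -0.2375, 1],
])

```text
clock: 2.15
position: [0.6045, 0.2711, 0.1985]
tool_rot: [0.864, 0.504, -0.0, -0.0]
wrist_force: [0.2, -1.7, 0.6]
gripper_width: 0.999
finger_force: 0.0
```

```bash
cat >> h.py <<'E'
def fitm(p,mask,z,R0,u0=None):
    """circle of radius ~R0 on plane z from a mask: contours projected to the plane"""
    out=[]
    for c in cv2.findContours(mask.astype(np.uint8),cv2.RETR_EXTERNAL,cv2.CHAIN_APPROX_NONE)[0]:
        if len(c)<40: continue
        P=np.array([ray(p,*q[0],z)[:2] for q in c],np.float32)
        e=cv2.fitEllipse(cv2.convexHull(P)); (x,y),r=cv2.minEnclosingCircle(P)
        if .6*R0<r<1.6*R0: out.append(np.round([x,y,r,*e[0],*e[1]],4)); print(out[-1].tolist())
    return out
E
python3 - <<'E'
from h import *
im,p=snap('wrist','w1'); h=cv2.cvtColor(im,cv2.COLOR_RGB2HSV).astype(int)
u,v=map(int,proj(p,[.604,.269,.012])); print(u,v,h[v,u],h[v,u+120])
m=(h[...,0]>90)&(h[...,0]<130)&(h[...,2]>130); fitm(p,m,.012,.03)
go([.604,.269,.0],60)
E
```

```text
321 176 [ 80  10 152] [38 11 96]
[0.6067, 0.2878, 0.0183, 0.6068, 0.2879, 0.0174, 0.035]
[0.5241, 0.4905, 0.024, 0.5231, 0.49, 0.0283, 0.045]
t 2.2 yaw 61.1 pos [0.6044 0.2706 0.1985] | row [-0.0053, 0.0022, 0.6616, -0.0003, 0.0, 0.0059] turn -1.1 dist 0.199
```

View pics/w1.png

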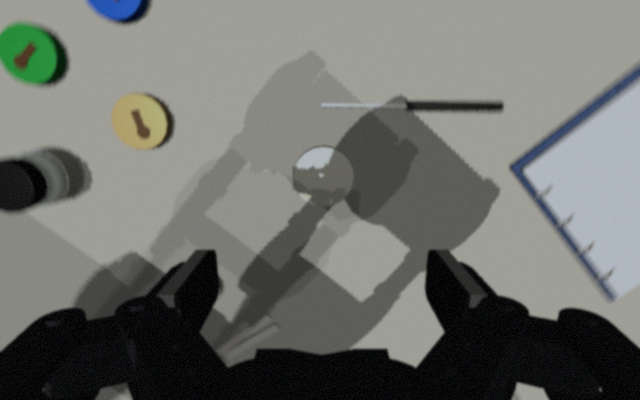

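The disc shows at (323,174), partly shadowed and directly under the tool. The amber puck is at (140,121), and the needle at (320–500,105) is clear of the fingers. I'll descend and grasp.

play_rows([
  [0, 0, 0.16, 0, 0, 0, 1],
  [0, 0, 0.32, 0, 0, 0, 1],
  [0, 0, 0.48, 0, 0, 0, 1],
  [0, 0, 0.6, 0, 0, 0, 1],
  [0, 0, 0.663, 0, 0, 0, 1],
])

```text
clock: 2.7
position: [0.6016, 0.2655, -0.0021]
tool_rot: [0.867, 0.499, -0.002, -0.0]
wrist_force: [0.8, -0.3, 0.7]
gripper_width: 1.001
finger_force: 0.0
```

play_rows([
  [0, 0, 0, 0, 0, 0, 0.3],
  [0, 0, 0, 0, 0, 0, 0.1],
  [0, 0, 0, 0, 0, 0, -1],
  [0, 0, 0, 0, 0, 0, -1],
  [0, 0, 0, 0, 0, 0, -1],
])

```text
clock: 3.2
position: [0.6042, 0.2669, 0.0023]
tool_rot: [0.866, 0.5, 0.001, 0.0]
wrist_force: [1.7, -0.1, 6.4]
gripper_width: 0.673
finger_force: 43.3
```

play_rows([
  [0, 0, -0.05, 0, 0, 0, -1],
  [0, 0, -0.2, 0, 0, 0, -1],
  [0, 0, -0.36, 0, 0, 0, -1],
  [0, 0, -0.5, 0, 0, 0, -1],
  [0, 0, -0.5, 0, 0, 0, -1],
])

```text
clock: 3.7
position: [0.6066, 0.2679, 0.1588]
tool_rot: [0.866, 0.5, 0.005, 0.001]
wrist_force: [-0.1, -0.2, -2.1]
gripper_width: 0.675
finger_force: 43.1
```

```bash
python3 - <<'E'
from h import *
im,p=snap('wrist','w2'); s=sensors.get_state(); print(s['position'],yaw(s),s['gripper_width'],proj(p,s['position']))
go([.564,-.08,.15],60)
E
```

```text
[0.60528013 0.26742602 0.15568611] 59.98402834851827 0.6760231642392601 (np.float64(318.6121639889002), np.float64(257.6727701341996))
t 3.75 yaw 60.0 pos [0.6053 0.2674 0.1557] | row [-1.0717, 0.4601, 0.0156, 0.0014, -0.0016, -0.0001] turn 0.0 dist 0.35
```

View pics/w2.png

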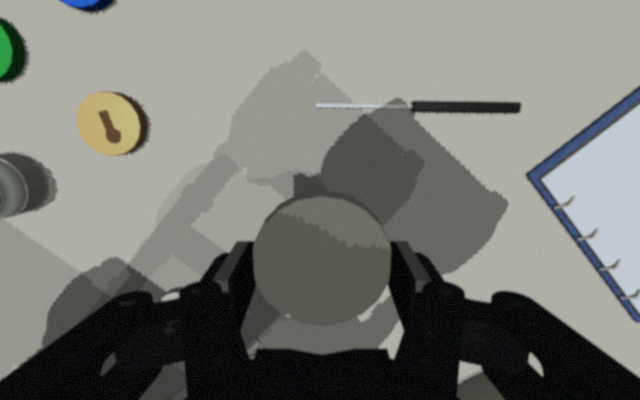

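```bash
python3 - <<'E'
from h import *
s=sensors.get_state();p=viewer.camera_params('wrist'); M=R.from_quat(s['tool_rot']); z=s['position'][2]
for u,v,dz in[(322,325,.0097),(322,195,-.0023),(253,262,.0097),(391,262,.0097)]:
    print((M.inv().apply(ray(p,u,v,z+dz)-s['position'])*1000).round(1))
E
```

```text
[-27.3   0.6  -9.8]
[28.8  0.6  2.4]
[  3.1 -28.3  -9.8]
[ 2.9 29.5 -9.6]
```

play_rows([
  [-0.15, 0.065, 0, 0, 0, 0, -1],
  [-0.3, 0.13, 0, 0, 0, 0, -1],
  [-0.45, 0.194, 0, 0, 0, 0, -1],
  [-0.6, 0.258, 0.01, 0, 0, 0, -1],
  [-0.75, 0.322, 0.01, 0, 0, 0, -1],
])

```text
clock: 4.25
position: [0.5735, 0.0219, 0.1477]
tool_rot: [0.866, 0.5, -0.001, -0.0]
wrist_force: [0.7, 0.2, -0.9]
gripper_width: 0.674
finger_force: 43.1
```

play_rows([
  [-0.15, 0.065, 0, 0, 0, 0, -1],
  [-0.25, 0.105, 0, 0, 0, 0, -1],
  [-0.31, 0.13, 0, 0, 0, 0, -1],
  [-0.325, 0.138, 0.0, 0, 0, 0, -1],
  [-0.325, 0.138, 0.0, 0, 0, 0, -1],
])

```text
clock: 4.75
position: [0.5615, -0.0817, 0.148]
tool_rot: [0.866, 0.499, -0.0, -0.0]
wrist_force: [-0.2, -0.4, -0.3]
gripper_width: 0.671
finger_force: 43.1
```

```bash
python3 -c "
from h import *
im,p=snap('wrist','w3')
go([.5635,-.081,.0645],60)"
```

```text
t 4.8 yaw 60.0 pos [ 0.5616 -0.081   0.148 ] | row [0.0031, 0.0056, 0.2784, -0.0002, -0.0, -0.0002] turn 0.0 dist 0.084
```

play_rows([
  [0.003, 0.0055, 0.1, 0, 0, 0, -1],
  [0.003, 0.0055, 0.2, 0, 0, 0, -1],
  [0.003, 0.0055, 0.25, 0, 0, 0, -1],
  [0.003, 0.0055, 0.275, 0, 0, 0, -1],
  [0.003, 0.0055, 0.282, 0, 0, 0, -1],
])

```text
clock: 5.3
position: [0.5635, -0.0805, 0.0631]
tool_rot: [0.866, 0.5, -0.0, -0.0]
wrist_force: [0.7, 0.7, -0.1]
gripper_width: 0.677
finger_force: 43.1
```

play_rows([
  [0, 0, 0, 0, 0, 0, -1],
  [0, 0, 0, 0, 0, 0, -1],
  [0, 0, 0, 0, 0, 0, 0.5],
  [0, 0, 0, 0, 0, 0, 0.8],
  [0, 0, 0, 0, 0, 0, 1],
])

```text
clock: 5.8
position: [0.5638, -0.0816, 0.0639]
tool_rot: [0.866, 0.5, 0.0, 0.0]
wrist_force: [0.6, 0.2, 0.9]
gripper_width: 0.997
finger_force: 0.0
```

play_rows([
  [0, 0, -0.03, 0, 0, 0, 1],
  [0, 0, -0.1, 0, 0, 0, 1],
  [0, 0, -0.25, 0, 0, 0, 1],
  [0, 0, -0.4, 0, 0, 0, 1],
  [0, 0, -0.5, 0, 0, 0, 1],
])

```text
clock: 6.3
position: [0.5642, -0.0817, 0.2174]
tool_rot: [0.866, 0.5, 0.001, 0.001]
wrist_force: [0.7, -0.0, 0.6]
gripper_width: 1.003
finger_force: 0.0
```

```bash
python3 - <<'E'
from h import *
im,p=snap('wrist','w4'); s=sensors.get_state();print(s['position'],proj(p,[.564,-.08,.072]))
h=cv2.cvtColor(im,cv2.COLOR_RGB2HSV).astype(int); u,v=map(int,proj(p,[.564,-.08,.072])); print(h[v,u],h[v,u+60])
go([.486,.401,.2],60)
E
```

```text
[ 0.56590732 -0.08203877  0.22129157] (np.float64(319.12817881250885), np.float64(182.9615016075093))
[ 39  31 107] [ 19  27 104]
t 6.35 yaw 60.0 pos [ 0.5659 -0.082   0.2213] | row [1.2609, -1.0365, 0.0655, 0.0026, -0.0007, -0.0001] turn 0.0 dist 0.49
```

View pics/w4.png

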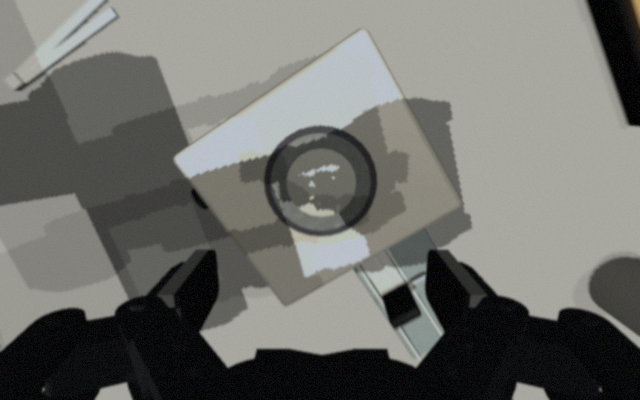

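The plate ring at (321,180) and the disc at (320,180) are concentric to about 1 px, so the disc is placed. Next is the amber puck.

play_rows([
  [0.128, -0.105, 0, 0, 0, 0, 1],
  [0.256, -0.21, 0, 0, 0, 0, 1],
  [0.384, -0.315, 0, 0, 0, 0, 1],
  [0.512, -0.42, 0, 0, 0, 0, 1],
  [0.63, -0.518, 0, 0, 0, 0, 1],
])

```text
clock: 6.85
position: [0.5229, 0.1619, 0.2142]
tool_rot: [0.866, 0.5, 0.0, 0.0]
wrist_force: [0.0, 0.5, -0.2]
gripper_width: 1.001
finger_force: 0.0
```

play_rows([
  [0.128, -0.105, 0, 0, 0, 0, 1],
  [0.3, -0.25, 0.02, 0, 0, 0, 1],
  [0.45, -0.37, 0.04, 0, 0, 0, 1],
  [0.6, -0.49, 0.06, 0, 0, 0, 1],
  [0.63, -0.518, 0.065, 0, 0, 0, 1],
])

```text
clock: 7.35
position: [0.4829, 0.4035, 0.1944]
tool_rot: [0.866, 0.5, 0.0, -0.0]
wrist_force: [1.4, -0.2, 0.2]
gripper_width: 0.999
finger_force: 0.0
```

play_rows([
  [0, 0, 0, 0, 0, 0, 1],
  [0, 0, 0, 0, 0, 0, 1],
  [0, 0, 0, 0, 0, 0, 0.8],
  [0, 0, 0, 0, 0, 0, 0.8],
  [0, 0, 0, 0, 0, 0, 0.8],
])

```text
clock: 7.85
position: [0.4841, 0.4003, 0.1944]
tool_rot: [0.866, 0.499, 0.0, 0.0]
wrist_force: [-0.4, -0.3, 0.0]
gripper_width: 0.899
finger_force: 0.0
```

```bash
python3 - <<'E'
from h import *
im,p=snap('wrist','w5'); s=sensors.get_state(); h=cv2.cvtColor(im,cv2.COLOR_RGB2HSV).astype(int)
print(s['position'],proj(p,[.486,.401,.014]))
m=((h[...,0]>8)&(h[...,0]<28)&(h[...,1]>70)&(h[...,2]>50)).astype(np.uint8)
r=fitm(p,cv2.morphologyEx(m,3,np.ones((5,5))),.014,.026)
go([.486,.401,.0],60)
if r: go([r[0][3],r[0][4],.0],60)
E
```

```text
[0.4840522  0.40046935 0.19437288] (np.float64(322.21245065898495), np.float64(174.34370945834112))
[0.4842, 0.3994, 0.0258, 0.484, 0.3994, 0.0502, 0.0512]
t 7.9 yaw 59.9 pos [0.4841 0.4005 0.1944] | row [0.0047, 0.0046, 0.6479, 0.0001, -0.0001, -0.0005] turn 0.1 dist 0.194
t 7.9 yaw 59.9 pos [0.4841 0.4005 0.1944] | row [-0.0033, 0.0015, 0.6479, 0.0001, -0.0001, -0.0005] turn 0.1 dist 0.194
```

play_rows([
  [-0.003, 0.0015, 0.16, 0, 0, 0, 0.8],
  [-0.003, 0.0015, 0.32, 0, 0, 0, 0.8],
  [-0.003, 0.0015, 0.48, 0, 0, 0, 0.8],
  [-0.003, 0.0015, 0.6, 0, 0, 0, 0.8],
  [-0.003, 0.0015, 0.633, 0, 0, 0, 0.8],
])

```text
clock: 8.4
position: [0.482, 0.3986, 0.0007]
tool_rot: [0.866, 0.5, -0.003, 0.0]
wrist_force: [-0.8, -0.4, -0.1]
gripper_width: 0.903
finger_force: 0.0
```

play_rows([
  [0, 0, 0, 0, 0, 0, 0.8],
  [0, 0, 0, 0, 0, 0, 0.3],
  [0, 0, 0, 0, 0, 0, -1],
  [0, 0, 0, 0, 0, 0, -1],
  [0, 0, 0, 0, 0, 0, -1],
])

```text
clock: 8.9
position: [0.4848, 0.401, 0.0068]
tool_rot: [0.866, 0.5, 0.002, -0.0]
wrist_force: [-1.2, -1.9, 10.5]
gripper_width: 0.574
finger_force: 39.4
```

play_rows([
  [0, 0, 0, 0, 0, 0, -1],
  [0, 0, 0, 0, 0, 0, -1],
  [0, 0, -0.1, 0, 0, 0, -1],
  [0, 0, -0.25, 0, 0, 0, -1],
  [0, 0, -0.4, 0, 0, 0, -1],
])

```text
clock: 9.4
position: [0.4836, 0.4003, 0.127]
tool_rot: [0.866, 0.5, 0.001, -0.0]
wrist_force: [1.3, 0.4, -0.8]
gripper_width: 0.572
finger_force: 41.4
```

play_rows([
  [0, 0, -0.05, 0, 0, 0, -1],
  [0, 0, -0.15, 0, 0, 0, -1],
  [0, 0, -0.2, 0, 0, 0, -1],
  [0, 0, -0.2, 0, 0, 0, -1],
  [0, 0, -0.2, 0, 0, 0, -1],
])

```text
clock: 9.9
position: [0.4836, 0.4003, 0.185]
tool_rot: [0.866, 0.5, 0.001, -0.0]
wrist_force: [-0.3, -0.1, -0.6]
gripper_width: 0.571
finger_force: 41.5
```

```bash
python3 - <<'E'
from h import *
im,p=snap('wrist','w6'); s=sensors.get_state(); h=cv2.cvtColor(im,cv2.COLOR_RGB2HSV).astype(int); M=R.from_quat(s['tool_rot'])
z=s['position'][2]+.010; m=((h[...,0]>8)&(h[...,0]<28)&(h[...,1]>60)&(h[...,2]>40)).astype(np.uint8)
for r in fitm(p,cv2.morphologyEx(m,3,np.ones((9,9))),z,.026): print(M.inv().apply([r[3],r[4],z]-s['position']))
go([.564,-.08,.2],60)
E
```

```text
[0.4843, 0.4011, 0.0269, 0.4844, 0.4006, 0.0493, 0.0533]
[ 0.00100157  0.00068573 -0.01000001]
t 9.95 yaw 60.0 pos [0.4833 0.4001 0.1841] | row [-1.2511, 1.0334, -0.053, -0.0, 0.0, -0.0001] turn 0.0 dist 0.487
```

play_rows([
  [-0.128, 0.105, 0, 0, 0, 0, -1],
  [-0.256, 0.21, -0.01, 0, 0, 0, -1],
  [-0.384, 0.315, -0.02, 0, 0, 0, -1],
  [-0.512, 0.42, -0.03, 0, 0, 0, -1],
  [-0.63, 0.518, -0.03, 0, 0, 0, -1],
])

```text
clock: 10.45
position: [0.5232, 0.1567, 0.1927]
tool_rot: [0.866, 0.5, -0.0, -0.0]
wrist_force: [1.2, 0.3, -0.9]
gripper_width: 0.574
finger_force: 41.5
```

play_rows([
  [-0.128, 0.105, 0, 0, 0, 0, -1],
  [-0.3, 0.25, 0.02, 0, 0, 0, -1],
  [-0.45, 0.37, 0.04, 0, 0, 0, -1],
  [-0.59, 0.488, 0.06, 0, 0, 0, -1],
  [-0.621, 0.515, 0.065, 0, 0, 0, -1],
])

```text
clock: 10.95
position: [0.5637, -0.0821, 0.1726]
tool_rot: [0.866, 0.5, -0.001, -0.0]
wrist_force: [1.3, 1.1, -0.4]
gripper_width: 0.57
finger_force: 41.5
```

play_rows([
  [0, 0, 0, 0, 0, 0, -1],
  [0, 0, 0.05, 0, 0, 0, -1],
  [0, 0, 0.12, 0, 0, 0, -1],
  [0, 0, 0.17, 0, 0, 0, -1],
  [0, 0, 0.17, 0, 0, 0, -1],
])

```text
clock: 11.45
position: [0.5625, -0.079, 0.1203]
tool_rot: [0.866, 0.5, -0.002, -0.002]
wrist_force: [0.0, 0.7, -0.4]
gripper_width: 0.566
finger_force: 41.5
```

```bash
python3 -c "
from h import *
go([.564,-.0803,.0795],60)"
```

```text
t 11.45 yaw 60.0 pos [ 0.5625 -0.079   0.1203] | row [-0.001, 0.0073, 0.136, -0.0014, 0.0004, -0.0] turn 0.0 dist 0.041
```

play_rows([
  [0, 0.004, 0.05, 0, 0, 0, -1],
  [0, 0.004, 0.1, 0, 0, 0, -1],
  [0, 0.004, 0.12, 0, 0, 0, -1],
  [0, 0.004, 0.133, 0, 0, 0, -1],
  [0, 0.004, 0.133, 0, 0, 0, -1],
])

```text
clock: 11.95
position: [0.5652, -0.0802, 0.0829]
tool_rot: [0.866, 0.5, -0.0, -0.0]
wrist_force: [-0.1, 0.5, -0.7]
gripper_width: 0.576
finger_force: 41.5
```

play_rows([
  [0, 0, 0, 0, 0, 0, -1],
  [0, 0, 0.002, 0, 0, 0, -1],
  [0, 0, 0.004, 0, 0, 0, -1],
  [0, 0, 0.004, 0, 0, 0, -1],
  [0, 0, 0.004, 0, 0, 0, -1],
])

```text
clock: 12.45
position: [0.5652, -0.0803, 0.0817]
tool_rot: [0.866, 0.5, 0.0, 0.0]
wrist_force: [-0.4, 0.5, 0.2]
gripper_width: 0.571
finger_force: 41.5
```

```bash
python3 -c "
from h import *
go([.564,-.0803,.0785],60);print(sensors.get_state()['wrist_force'])"
```

```text
t 12.45 yaw 60.0 pos [ 0.5652 -0.0803  0.0817] | row [-0.0019, -0.0037, 0.0106, 0.0, -0.0, -0.0001] turn 0.0 dist 0.003
[-0.39385332  0.45719441  0.15356138]
```

play_rows([
  [-0.003, -0.003, 0.003, 0, 0, 0, -1],
  [-0.003, -0.003, 0.005, 0, 0, 0, -1],
  [-0.003, -0.003, 0.007, 0, 0, 0, -1],
  [-0.003, -0.003, 0.007, 0, 0, 0, -1],
  [-0.003, -0.003, 0.007, 0, 0, 0, -1],
])

```text
clock: 12.95
position: [0.564, -0.0807, 0.0795]
tool_rot: [0.866, 0.5, -0.0, -0.0]
wrist_force: [-0.1, 0.9, -0.0]
gripper_width: 0.57
finger_force: 41.5
```

play_rows([
  [0, 0, 0.002, 0, 0, 0, -1],
  [0, 0, 0.004, 0, 0, 0, -1],
  [0, 0, 0.004, 0, 0, 0, -1],
  [0, 0, 0.004, 0, 0, 0, -1],
  [0, 0, 0.004, 0, 0, 0, -1],
])

```text
clock: 13.45
position: [0.5641, -0.0807, 0.0788]
tool_rot: [0.866, 0.5, 0.0, 0.0]
wrist_force: [-4.2, 1.2, 10.1]
gripper_width: 0.574
finger_force: 42.8
```

play_rows([
  [0, 0, -0.003, 0, 0, 0, -1],
  [0, 0, -0.003, 0, 0, 0, 0.3],
  [0, 0, -0.003, 0, 0, 0, 0.6],
  [0, 0, -0.003, 0, 0, 0, 0.8],
  [0, 0, -0.003, 0, 0, 0, 1],
])

```text
clock: 13.95
position: [0.564, -0.0807, 0.0791]
tool_rot: [0.866, 0.5, -0.0, -0.0]
wrist_force: [-0.0, -0.0, 0.5]
gripper_width: 1.0
finger_force: 0.0
```

play_rows([
  [0, 0, -0.03, 0, 0, 0, 1],
  [0, 0, -0.1, 0, 0, 0, 1],
  [0, 0, -0.25, 0, 0, 0, 1],
  [0, 0, -0.4, 0, 0, 0, 1],
  [0, 0, -0.5, 0, 0, 0, 1],
])

```text
clock: 14.45
position: [0.5645, -0.0808, 0.2329]
tool_rot: [0.866, 0.5, 0.001, 0.001]
wrist_force: [0.5, -0.7, -0.8]
gripper_width: 0.998
finger_force: 0.0
```

```bash
python3 - <<'E'
from h import *
im,p=snap('wrist','w7'); h=cv2.cvtColor(im,cv2.COLOR_RGB2HSV).astype(int)
m=((h[...,0]>8)&(h[...,0]<28)&(h[...,1]>70)&(h[...,2]>40)).astype(np.uint8)
fitm(p,cv2.morphologyEx(m,3,np.ones((9,9))),.086,.026)
u,v=map(int,proj(p,[.564,-.08,.08])); cv2.imwrite('pics/w7c.png',cv2.resize(im[v-90:v+90,u-120:u+120,::-1],None,fx=2.5,fy=2.5))
go([.424,.226,.2],90)
E
```

```text
[0.5633, -0.0827, 0.0262, 0.5635, -0.0828, 0.0508, 0.052]
[0.8231, -0.1065, 0.0402, 0.8481, -0.071, 0.0189, 0.0202]
t 14.5 yaw 60.0 pos [ 0.5662 -0.0812  0.2369] | row [0.6493, -0.9235, 0.117, 0.0027, -0.0, -0.1667] turn 30.0 dist 0.34
```

View pics/w7c.png

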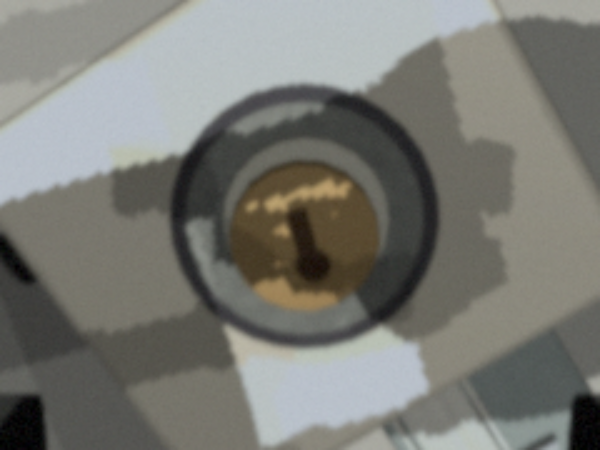

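play_rows([
  [0.09, -0.13, 0, 0, 0, 0, 1],
  [0.18, -0.26, 0, 0, 0, 0, 1],
  [0.27, -0.39, 0, 0, 0, 0, 1],
  [0.36, -0.51, 0, 0, 0, 0, 1],
  [0.44, -0.626, 0, 0, 0, 0, 1],
])

```text
clock: 15.0
position: [0.4663, 0.1292, 0.2297]
tool_rot: [0.866, 0.5, 0.0, 0.0]
wrist_force: [0.8, 0.8, -0.1]
gripper_width: 1.003
finger_force: 0.0
```

play_rows([
  [0.08, -0.12, 0.02, 0, 0, -0.04, 1],
  [0.15, -0.22, 0.06, 0, 0, -0.08, 1],
  [0.2, -0.285, 0.1, 0, 0, -0.12, 1],
  [0.209, -0.298, 0.117, 0, 0, -0.1667, 1],
  [0.209, -0.298, 0.117, 0, 0, -0.1667, 0.7],
])

```text
clock: 15.5
position: [0.4205, 0.2272, 0.1938]
tool_rot: [0.705, 0.709, -0.0, -0.0]
wrist_force: [-0.3, 0.1, 0.1]
gripper_width: 0.858
finger_force: 0.0
```

play_rows([
  [0, 0, 0, 0, 0, 0, 0.6],
  [0, 0, 0, 0, 0, 0, 0.6],
  [0, 0, 0, 0, 0, 0, 0.6],
  [0, 0, 0, 0, 0, 0, 0.6],
  [0, 0, 0, 0, 0, 0, 0.6],
])

```text
clock: 16.0
position: [0.4215, 0.2264, 0.1942]
tool_rot: [0.708, 0.707, 0.0, 0.0]
wrist_force: [0.4, -0.1, -0.2]
gripper_width: 0.798
finger_force: 0.0
```

```bash
python3 - <<'E'
from h import *
im,p=snap('wrist','w8'); s=sensors.get_state()
u,v=map(int,proj(p,[.424,.226,.012])); print(s['position'],yaw(s),u,v,s['gripper_width'])
cv2.imwrite('pics/w8c.png',cv2.resize(im[v-75:v+75,u-100:u+100,::-1],None,fx=4,fy=4)); print('crop origin',u-100,v-75)
E
```

```text
[0.42152004 0.22642253 0.19420022] 89.9403702662252 323 175 0.7977227948193001
crop origin 223 100
```

View pics/w8c.png

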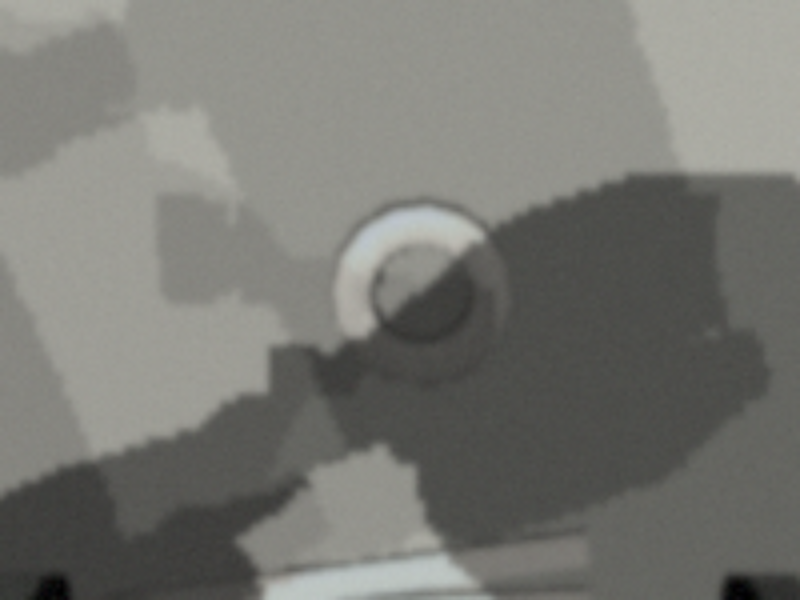

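The ring is at crop (422,292), which is full-image (328.5,173). The forceps lie about 60 mm towards tool -x, clear of the fingers.

```bash
python3 - <<'E'
from h import *
p=viewer.camera_params('wrist'); r=ray(p,328.5,173,.012); print(r, ray(p,223+333/4,173,.012),ray(p,223+511/4,173,.012)); go([r[0],r[1],.005],90)
E
```

```text
[0.42915521 0.2284305  0.012     ] [0.40793753 0.22847051 0.012     ] [0.45037393 0.22839048 0.012     ]
t 16.05 yaw 89.9 pos [0.4215 0.2264 0.1942] | row [0.0067, 0.0253, 0.6307, 0.0001, -0.0, -0.0003] turn 0.1 dist 0.189
```

play_rows([
  [0.004, 0.0255, 0.16, 0, 0, 0, 0.6],
  [0.004, 0.0255, 0.32, 0, 0, 0, 0.6],
  [0.004, 0.0255, 0.48, 0, 0, 0, 0.6],
  [0.004, 0.0255, 0.59, 0, 0, 0, 0.6],
  [0.004, 0.0255, 0.625, 0, 0, 0, 0.6],
])

```text
clock: 16.55
position: [0.4276, 0.2272, 0.0039]
tool_rot: [0.707, 0.707, -0.002, -0.001]
wrist_force: [0.5, -0.2, -0.4]
gripper_width: 0.801
finger_force: 0.0
```

play_rows([
  [0, 0, 0.004, 0, 0, 0, 0.6],
  [0, 0, 0.004, 0, 0, 0, 0.2],
  [0, 0, 0.004, 0, 0, 0, -1],
  [0, 0, 0.004, 0, 0, 0, -1],
  [0, 0, 0.004, 0, 0, 0, -1],
])

```text
clock: 17.05
position: [0.43, 0.2282, 0.0074]
tool_rot: [0.707, 0.707, 0.001, 0.001]
wrist_force: [-1.4, -1.1, 13.9]
gripper_width: 0.477
finger_force: 38.5
```

play_rows([
  [0, 0, 0, 0, 0, 0, -1],
  [0, 0, 0, 0, 0, 0, -1],
  [0, 0, 0, 0, 0, 0, -1],
  [0, 0, 0, 0, 0, 0, -1],
  [0, 0, -0.05, 0, 0, 0, -1],
])

```text
clock: 17.55
position: [0.4291, 0.2278, 0.0212]
tool_rot: [0.707, 0.707, 0.0, 0.0]
wrist_force: [0.3, -0.4, -1.0]
gripper_width: 0.474
finger_force: 40.4
```

play_rows([
  [0, 0, -0.1, 0, 0, 0, -1],
  [0, 0, -0.25, 0, 0, 0, -1],
  [0, 0, -0.4, 0, 0, 0, -1],
  [0, 0, -0.5, 0, 0, 0, -1],
  [0, 0, -0.5, 0, 0, 0, -1],
])

```text
clock: 18.05
position: [0.4311, 0.2287, 0.1757]
tool_rot: [0.707, 0.707, 0.004, 0.002]
wrist_force: [0.5, -1.0, -1.0]
gripper_width: 0.47
finger_force: 40.6
```

```bash
python3 - <<'E'
from h import *
im,p=snap('wrist','w9'); s=sensors.get_state()
u,v=map(int,proj(p,s['position'])); print(s['position'],yaw(s),u,v,s['gripper_width'])
cv2.imwrite('pics/w9c.png',cv2.resize(im[v-75:v+75,u-100:u+100,::-1],None,fx=4,fy=4)); print('crop origin',u-100,v-75)
go([.564,-.08,.19],90)
E
```

```text
[0.43017823 0.22827426 0.17341532] 89.99230334931322 317 256 0.4695165618330967
crop origin 217 181
t 18.1 yaw 90.0 pos [0.4302 0.2283 0.1734] | row [-1.0274, 0.4465, -0.055, 0.0018, -0.0007, -0.0] turn 0.0 dist 0.336
```

View pics/w9c.png

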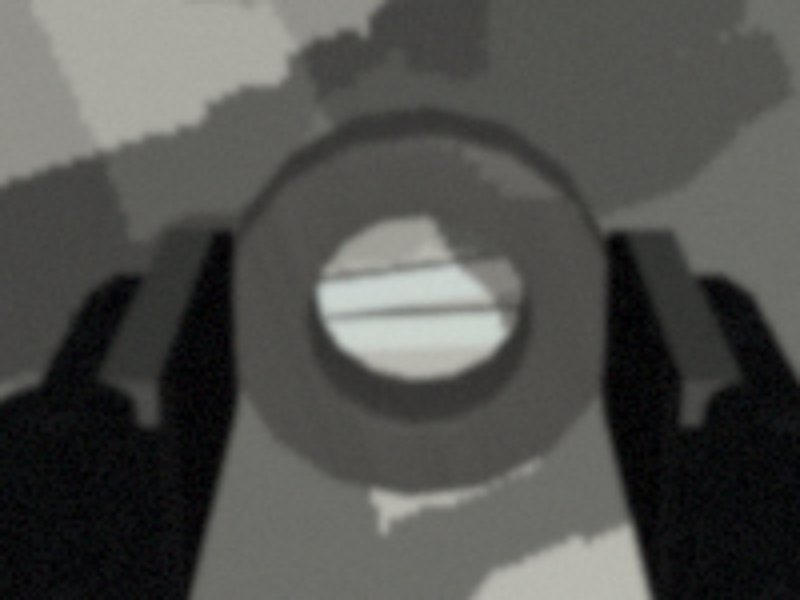

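```bash
python3 - <<'E'
from h import *
s=sensors.get_state();p=viewer.camera_params('wrist'); M=R.from_quat(s['tool_rot']); z=s['position'][2]+.0046
print(M.inv().apply(ray(p,322,181+312/4,z)-s['position'])*1000)
E
```

```text
[ 1.52836022  1.15336093 -4.59007539]
```

play_rows([
  [-0.15, 0.065, -0.01, 0, 0, 0, -1],
  [-0.3, 0.13, -0.03, 0, 0, 0, -1],
  [-0.45, 0.195, -0.055, 0, 0, 0, -1],
  [-0.6, 0.26, -0.055, 0, 0, 0, -1],
  [-0.7, 0.304, -0.055, 0, 0, 0, -1],
])

```text
clock: 18.6
position: [0.5208, 0.0149, 0.1867]
tool_rot: [0.708, 0.707, -0.0, 0.0]
wrist_force: [0.9, 0.9, 0.1]
gripper_width: 0.475
finger_force: 40.6
```

play_rows([
  [-0.15, 0.065, 0, 0, 0, 0, -1],
  [-0.27, 0.117, 0, 0, 0, 0, -1],
  [-0.327, 0.142, 0, 0, 0, 0, -1],
  [-0.327, 0.142, 0, 0, 0, 0, -1],
  [-0.327, 0.142, 0, 0, 0, 0, -1],
])

```text
clock: 19.1
position: [0.562, -0.0798, 0.1863]
tool_rot: [0.707, 0.707, -0.0, -0.001]
wrist_force: [-0.3, 0.7, -0.7]
gripper_width: 0.473
finger_force: 40.6
```

```bash
python3 - <<'E'
from h import *
im,p=snap('wrist','w10'); h=cv2.cvtColor(im,cv2.COLOR_RGB2HSV).astype(int)
m=((h[...,0]>8)&(h[...,0]<28)&(h[...,1]>70)&(h[...,2]>40)).astype(np.uint8)
fitm(p,cv2.morphologyEx(m,3,np.ones((9,9))),.086,.026)
go([.564,-.0805,.097],90)
E
```

```text
[0.5633, -0.0813, 0.0256, 0.5632, -0.082, 0.0502, 0.0521]
t 19.15 yaw 90.0 pos [ 0.562  -0.0793  0.1865] | row [-0.0042, 0.0072, 0.2983, -0.0004, -0.0002, 0.0001] turn -0.0 dist 0.09
```

play_rows([
  [-0.01, 0.0025, 0.1, 0, 0, 0, -1],
  [-0.01, 0.0025, 0.2, 0, 0, 0, -1],
  [-0.01, 0.0025, 0.27, 0, 0, 0, -1],
  [-0.01, 0.0025, 0.3, 0, 0, 0, -1],
  [-0.01, 0.0025, 0.3, 0, 0, 0, -1],
])

```text
clock: 19.65
position: [0.5627, -0.0822, 0.0962]
tool_rot: [0.707, 0.707, -0.001, -0.001]
wrist_force: [0.1, -0.2, -0.5]
gripper_width: 0.468
finger_force: 40.6
```

play_rows([
  [0, 0, 0.002, 0, 0, 0, -1],
  [0, 0, 0.004, 0, 0, 0, -1],
  [0, 0, 0.006, 0, 0, 0, -1],
  [0, 0, 0.006, 0, 0, 0, -1],
  [0, 0, 0.006, 0, 0, 0, -1],
])

```text
clock: 20.15
position: [0.5636, -0.0834, 0.0954]
tool_rot: [0.707, 0.707, 0.0, 0.0]
wrist_force: [-0.2, 0.2, -0.6]
gripper_width: 0.476
finger_force: 40.6
```

```bash
python3 -c "
from h import *
go([.5627,-.0823,.093],90)"
```

```text
t 20.15 yaw 90.0 pos [ 0.5636 -0.0834  0.0954] | row [0.0036, -0.0031, 0.0079, 0.0001, 0.0, -0.0001] turn 0.0 dist 0.003
```

play_rows([
  [0.003, -0.003, 0.002, 0, 0, 0, -1],
  [0.003, -0.003, 0.004, 0, 0, 0, -1],
  [0.003, -0.003, 0.006, 0, 0, 0, -1],
  [0.003, -0.003, 0.006, 0, 0, 0, -1],
  [0.003, -0.003, 0.006, 0, 0, 0, -1],
])

```text
clock: 20.65
position: [0.5625, -0.0824, 0.0936]
tool_rot: [0.707, 0.707, 0.0, 0.0]
wrist_force: [-3.4, 2.2, 6.3]
gripper_width: 0.471
finger_force: 41.9
```

play_rows([
  [0, 0, 0.001, 0, 0, 0, -1],
  [0, 0, 0.002, 0, 0, 0, -1],
  [0, 0, 0.002, 0, 0, 0, -1],
  [0, 0, 0.002, 0, 0, 0, -1],
  [0, 0, 0.002, 0, 0, 0, -1],
])

```text
clock: 21.15
position: [0.5626, -0.0824, 0.0934]
tool_rot: [0.707, 0.707, 0.0, 0.0]
wrist_force: [-5.3, 1.9, 15.4]
gripper_width: 0.475
finger_force: 43.3
```

play_rows([
  [0, 0, -0.004, 0, 0, 0, -1],
  [0, 0, -0.004, 0, 0, 0, 0.2],
  [0, 0, -0.004, 0, 0, 0, 0.6],
  [0, 0, -0.004, 0, 0, 0, 0.8],
  [0, 0, -0.004, 0, 0, 0, 1],
])

```text
clock: 21.65
position: [0.5626, -0.0824, 0.0938]
tool_rot: [0.707, 0.707, -0.0, -0.0]
wrist_force: [0.8, 0.2, 0.5]
gripper_width: 0.995
finger_force: 0.0
```

play_rows([
  [0, 0, -0.03, 0, 0, 0, 1],
  [0, 0, -0.1, 0, 0, 0, 1],
  [0, 0, -0.22, 0, 0, 0, 1],
  [0, 0, -0.34, 0, 0, 0, 1],
  [0, 0, -0.4, 0, 0, 0, 1],
])

```text
clock: 22.15
position: [0.5636, -0.0826, 0.2175]
tool_rot: [0.707, 0.707, 0.001, 0.002]
wrist_force: [1.6, -0.1, -0.7]
gripper_width: 0.999
finger_force: 0.0
```

play_rows([
  [0, 0, 0, 0, 0, 0, 1],
  [0, 0, 0, 0, 0, 0, 1],
  [0, 0, 0, 0, 0, 0, 1],
  [0, 0, 0, 0, 0, 0, 1],
  [0, 0, 0, 0, 0, 0, 1],
])

```text
clock: 22.65
position: [0.5623, -0.0824, 0.2132]
tool_rot: [0.707, 0.707, -0.0, -0.001]
wrist_force: [0.1, 1.0, -0.2]
gripper_width: 1.003
finger_force: 0.0
```

```bash
python3 - <<'E'
from h import *
im,p=snap('wrist','w11'); u,v=map(int,proj(p,[.564,-.08,.08])); print(u,v)
cv2.imwrite('pics/w11c.png',cv2.resize(im[v-90:v+90,u-120:u+120,::-1],None,fx=2.5,fy=2.5))
for z,n in((.06,'plate'),(.098,'ring')): print(n,[ray(p,a,b,z)[:2].round(4).tolist() for a,b in((u,v),(u+10,v),(u,v+10))])
go([.571,-.235,.2],2.66)
E
```

```text
322 184
plate [[0.5635, -0.0843], [0.5722, -0.0843], [0.5635, -0.0933]]
ring [[0.5635, -0.0754], [0.5711, -0.0754], [0.5635, -0.0833]]
t 22.7 yaw 90.0 pos [ 0.5624 -0.0824  0.2133] | row [-0.5087, 0.0289, 0.0441, -0.0003, 0.0002, 0.4852] turn -87.3 dist 0.153
```

View pics/w11c.png

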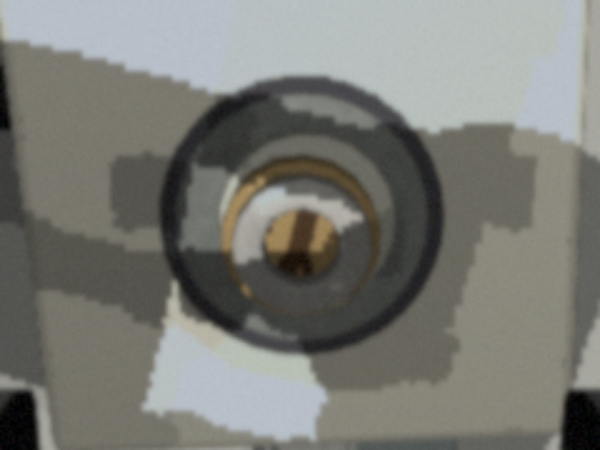

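The plate centre measures (.5639,-.0803) and the ring (.5644,-.0817), so the stack is centred to about 2 mm. That was my tenth view, so the shutter handle and mark get masks and numbers only.

play_rows([
  [-0.15, 0.01, 0, 0, 0, 0.047, 1],
  [-0.3, 0.02, 0.02, 0, 0, 0.094, 1],
  [-0.45, 0.029, 0.044, 0, 0, 0.141, 1],
  [-0.509, 0.029, 0.044, 0, 0, 0.188, 1],
  [-0.509, 0.029, 0.044, 0, 0, 0.235, 1],
])

```text
clock: 23.2
position: [0.571, -0.238, 0.1999]
tool_rot: [0.916, 0.4, -0.0, -0.0]
wrist_force: [-0.5, -0.0, 0.3]
gripper_width: 0.998
finger_force: 0.0
```

play_rows([
  [0, 0, 0, 0, 0, 0.047, 1],
  [0, 0, 0, 0, 0, 0.094, 1],
  [0, 0, 0, 0, 0, 0.141, 1],
  [0, 0, 0, 0, 0, 0.188, 1],
  [0, 0, 0, 0, 0, 0.235, 0.5],
])

```text
clock: 23.7
position: [0.5712, -0.2351, 0.2003]
tool_rot: [0.999, 0.044, -0.0, -0.0]
wrist_force: [0.8, -0.9, -0.0]
gripper_width: 0.855
finger_force: 0.0
```

play_rows([
  [0, 0, 0, 0, 0, 0.015, 0.3],
  [0, 0, 0, 0, 0, 0.015, 0],
  [0, 0, 0, 0, 0, 0.015, 0],
  [0, 0, 0, 0, 0, 0.015, 0],
  [0, 0, 0, 0, 0, 0.015, 0],
])

```text
clock: 24.2
position: [0.5713, -0.2351, 0.2006]
tool_rot: [1.0, 0.024, -0.0, -0.0]
wrist_force: [0.5, 0.5, -0.0]
gripper_width: 0.498
finger_force: 0.0
```

```bash
python3 - <<'E'
from h import *
im,p=snap('wrist','w12'); go([.571,-.225,.12],2.66)
print('gw',sensors.get_state()['gripper_width'])
for n,X in dict(handle=[.5707,-.2248,.082],mark=[.6247,-.2616,.042],hous=[.57,-.17,.057]).items(): print(n,np.round(proj(p,X),1))
g=cv2.cvtColor(im,cv2.COLOR_RGB2GRAY); d=(g<45).astype(np.uint8)
n,l,st,c=cv2.connectedComponentsWithStats(d)
for i in range(1,n):
    if st[i,4]>25: print(st[i],c[i].round(1),ray(p,*c[i],.042).round(4))
u,v=map(int,proj(p,[.6247,-.2616,.042]))
for r in range(v-20,v+21,2): print(r,g[r,u-28:u+30:2])
E
```

```text
t 24.25 yaw 2.7 pos [ 0.5713 -0.2351  0.2006] | row [0.0007, -0.0337, 0.2688, -0.0, 0.0, 0.0004] turn -0.1 dist 0.081
gw 0.49846266008224316
handle [309.  192.4]
mark [356.2 121.2]
hous [245.2 182.9]
[364 115   8  21 155] [367.8 125.2] [ 0.6218 -0.2718  0.042 ]
[378 114   5  21  84] [380.4 124.6] [ 0.6228 -0.2825  0.042 ]
[305 165  16  46 520] [312.9 188.1] [ 0.5645 -0.2273  0.042 ]
[154 174  10  33 107] [159.3 189.3] [ 0.5569 -0.09    0.042 ]
[    0   239   640   161 49024] [319.9 348.6] [ 0.3961 -0.2413  0.042 ]
[113 289  19   4  58] [121.1 290.2] [ 0.4538 -0.0454  0.042 ]
101 [108 105 106 108 107 107 107 106 107 107 108 105 110 107 104 109 108 105
 106 108 109 108 105 105 104 108 106 108 107]
103 [105 108 103 106 107 106 108 108 107 107 108 106 108 106 108 110 106 110
 109 107 107 106 107 105 107 109 108 108 107]
105 [ 98 106 107 106 106 107 105 106 107 109 107 108 106 109 106 106 108 107
 108 106 104 106 107 107 106 104 108 107 108]
107 [ 84  93 101 104 108 107 107 107 106 109 106 107 109 109 105 106 108 105
 105 108 108 105 109 106 106 106 106 106 108]
109 [ 83  81  85  94  95 1
[... 1277 characters left out ...]
 72
  41  31  31  33  64 137 132  44  34  42  82]
131 [ 74  75  72  75  74  73  72  75  71  73  74  74  73  73  73  72  72  70
  41  16  28  29  66 140 132  42  26  40  83]
133 [ 70  74  72  74  74  77  74  74  71  68  71  72  72  75  73  73  70  70
  42  18  12  19  72 138 129  46  33  42  81]
135 [ 72  74  75  74  75  75  74  75  71  72  74  73  78  71  74  74  71  71
  50  41  35  41  70 122 106  59  47  54  75]
137 [72 73 71 73 72 76 74 72 70 72 71 72 75 74 75 74 70 72 70 67 66 67 68 88
 83 76 66 74 74]
139 [72 75 75 74 75 74 73 72 70 73 73 72 72 73 70 71 74 71 71 73 70 70 67 73
 74 73 71 73 74]
141 [74 72 74 74 74 74 72 73 73 72 72 74 71 73 71 70 74 73 71 71 72 69 70 72
 70 73 73 76 73]
```

```bash
python3 - <<'E'
from h import *
im=cv2.imread('pics/w12.png'); p=viewer.camera_params('wrist'); g=cv2.cvtColor(im,6)
for r in range(160,216,6): print(r,g[r,298:330:2])
a,b=ray(p,375.3,114,.042),ray(p,373.8,135,.042); print('ridge',a,b,np.degrees(np.arctan2(*(a-b)[1::-1])))
hl=ray(p,305,190,.082);hr=ray(p,321,190,.082);print('handle edges',hl,hr)
E
```

```text
160 [152 145 125 135 153 122 116 102 107  89  86  85  86  87  88  85]
166 [197 196 191 184 175  88  23  18  25  17  30  75  90  89 128 144]
172 [207 207 208 203 126  18  13   4   0  12   7  55  98  97 128 140]
178 [206 206 207 179  52  12  13  15   8  10   6  49  88  95 128 143]
184 [207 205 205 179  50  19  23  39  47  44  21  55  92  97 105 137]
190 [196 197 197 171  57  35  40  48  47  39  24  59 153 166 146 143]
196 [113 111 110 104  34  36  41  47  39  30  24  87 131 125 114 113]
202 [124 122 126 112  42  39  40  36  36  33  28  81 126 129 129 131]
208 [92 84 73 64 40 33 36 34 28 25 26 52 67 66 69 69]
214 [93 90 92 93 91 90 91 80 75 70 69 66 72 68 66 65]
ridge [ 0.63138554 -0.27736384  0.042     ] [ 0.61381852 -0.2776123   0.042     ] 0.8103000037051559
handle edges [ 0.5724757  -0.22166469  0.082     ] [ 0.57305333 -0.2340807   0.082     ]
```

The ridge sits at y≈-.2776 and the handle at y≈-.2279, with its 12.4 mm thickness matching the given 12 mm. That makes the pull about 51 mm, inside the 30–60 mm range.

```bash
python3 -c "
from h import *
go([.572,-.2275,.052],2.66)"
```

```text
t 24.25 yaw 2.7 pos [ 0.5713 -0.2351  0.2006] | row [0.0037, -0.0252, 0.4955, -0.0, 0.0, 0.0004] turn -0.1 dist 0.149
```

play_rows([
  [0.003, -0.025, 0.05, 0, 0, 0, 0],
  [0.003, -0.025, 0.18, 0, 0, 0, 0],
  [0.003, -0.025, 0.32, 0, 0, 0, 0],
  [0.003, -0.025, 0.43, 0, 0, 0, 0],
  [0.003, -0.025, 0.48, 0, 0, 0, 0],
])

```text
clock: 24.75
position: [0.5704, -0.2269, 0.0537]
tool_rot: [1.0, 0.024, -0.002, -0.001]
wrist_force: [0.9, 0.4, 1.2]
gripper_width: 0.499
finger_force: 0.0
```

play_rows([
  [0, 0, 0.015, 0, 0, 0, 0],
  [0, 0, 0.015, 0, 0, 0, -0.4],
  [0, 0, 0.015, 0, 0, 0, -1],
  [0, 0, 0.015, 0, 0, 0, -1],
  [0, 0, 0.015, 0, 0, 0, -1],
], force=70)

```text
clock: 25.25
position: [0.5725, -0.2279, 0.0535]
tool_rot: [1.0, 0.023, 0.001, 0.0]
wrist_force: [-1.1, 2.2, 8.4]
gripper_width: 0.126
finger_force: 69.0
```

play_rows([
  [0, 0, 0, 0, 0, 0, -1],
  [0, 0, 0, 0, 0, 0, -1],
  [0, 0, 0, 0, 0, 0, -1],
  [0, 0, 0, 0, 0, 0, -1],
  [0, 0, 0, 0, 0, 0, -1],
])

```text
clock: 25.75
position: [0.5725, -0.2278, 0.0535]
tool_rot: [1.0, 0.023, 0.001, 0.0]
wrist_force: [0.1, 2.4, 8.6]
gripper_width: 0.127
finger_force: 69.0
```

```bash
python3 -c "
from h import *
go([.5745,-.279,.052],2.66)"
```

```text
t 25.75 yaw 2.7 pos [ 0.5725 -0.2278  0.0535] | row [-0.0014, 0.1706, 0.0051, 0.0003, -0.0006, 0.0002] turn -0.0 dist 0.051
```

play_rows([
  [0, 0.03, 0, 0, 0, 0, -1],
  [0, 0.06, 0, 0, 0, 0, -1],
  [0, 0.09, 0, 0, 0, 0, -1],
  [0, 0.12, 0, 0, 0, 0, -1],
  [0, 0.15, 0, 0, 0, 0, -1],
])

```text
clock: 26.25
position: [0.5744, -0.2723, 0.0535]
tool_rot: [1.0, 0.023, 0.001, -0.0]
wrist_force: [0.3, 9.5, 11.7]
gripper_width: 0.129
finger_force: 69.6
```

play_rows([
  [0, 0.01, 0, 0, 0, 0, -1],
  [0, 0.018, 0, 0, 0, 0, -1],
  [0, 0.018, 0, 0, 0, 0, -1],
  [0, 0.018, 0, 0, 0, 0, -1],
  [0, 0.018, 0, 0, 0, 0, -1],
])

```text
clock: 26.75
position: [0.5746, -0.2773, 0.0534]
tool_rot: [1.0, 0.023, 0.001, -0.0]
wrist_force: [-0.7, 9.1, 10.6]
gripper_width: 0.129
finger_force: 69.7
```

```bash
python3 - <<'E'
from h import *
s=sensors.get_state(); im,p=snap('wrist','w13'); g=cv2.cvtColor(im,cv2.COLOR_RGB2GRAY)
print(s['position'],yaw(s),s['finger_force'],s['wrist_force'],s['gripper_width'])
X=s['position']+[.042,.002,0]; X[2]=.042
u,v=map(int,proj(p,X)); print(u,v, 'tcp',proj(p,s['position']),'handle top at',proj(p,[s['position'][0],s['position'][1],.082]))
for r in range(v-50,v+40,5): print(r,g[r,u-36:u+38:2])
E
```

```text
[ 0.57464548 -0.27726102  0.05342853] 2.6899535009280906 69.70188975334167 [-0.71920905  9.12936752 10.5749486 ] 0.12944104627610892
323 160 tcp (np.float64(323.1739557506633), np.float64(258.2746847109563)) handle top at (np.float64(323.6329753122671), np.float64(291.7881352213323))
110 [101 103 105 100 102 103 105 103 104 102 103 102 104 103 103 102 104 102
 106 104 103 109 126 133 132 129 132 135 134 133 132 130 132 134 134 133
 133]
115 [103 105 101 102 103 103 102 101 101 102 105 102 106 103 104 103 104 104
 103 106 105 104 102 104 102 108 129 133 134 131 133 133 132 133 134 133
 134]
120 [ 97  96 100  97  99  97  99  97  97 100  97  97  98  97  99  96  99  98
  99  95  96 100  98  98  99  99  99  99  97 107 113 121 127 126 128 125
 123]
125 [78 78 78 77 78 76 76 75 74 74 74 77 71 66 65 70 68 69 71 74 88 88 90 74
 69 69 65 68 65 70 76 74 76 76 85 88 91]
130 [ 92  88  91  88  87  92  91  91  91  91  91  90  68  28  24  23  23  28
  26  69 133 140 139  82  22  27  23  23  25  32  70  92  91  89  99 103
 103]
135 [ 91  89  91  93  90  89  93  89  90  88  89  90  71  29  26  22  27 
[... 1216 characters left out ...]
93 92 92 90 90 88 89 90 88 90 93 89
 90 89 90 90 90 90 93 90 95 91 89 91 90]
180 [ 91  92  91  89  92  86  90  89  89  90  90  91  90  90  89  93 129 136
 135 109  90  90  91  89  93  89  90  92  92  90  92  92  88  90  90  90
  91]
185 [ 91  89  93  92  93  93  91  90  92  89  89  93  92  92  90  98 129 137
 134 110  93  91  92  89  92  92  91  89  90  92  86  92  88  92  89  92
  92]
190 [ 92  90  94  88  93  91  94  91  93  91  92  90  91  94  90  95 126 136
 132 103  87  92  90  92  90  90  90  92  92  89  88  92  92  91  89  89
  91]
195 [ 92  91  91  89  90  91  93  89  92  89  93  92  93  91  93  95 124 132
 132  98  91  90  91  91  90  92  94  92  91  89  93  91  89  88  91  89
  90]
```

```bash
python3 - <<'E'
from h import *
s=sensors.get_state();p=viewer.camera_params('wrist'); M=R.from_quat(s['tool_rot'])
for n,u,v,z in(('ridge',329.0,166,.042),('pointer',321.7,188,.034),('pointer',321.7,188,.045),('tcp',323.2,258.3,.0534)): print(n,M.inv().apply(ray(p,u,v,z)-s['position'])*1000)
g=cv2.imread('pics/w13.png',0)
for r in range(176,320,8): print(r,g[r,300:346:2])
E
```

```text
ridge [39.77799088  2.63443441 11.4915864 ]
pointer [27.64987984 -0.6383897  19.47783932]
pointer [30.33458513 -0.66072563  8.48114709]
tcp [-0.00901238 -0.02444576  0.04351174]
176 [90 91 90 92 89 90 91 86 89 92 94 97 93 92 91 89 90 90 89 90 90 91 90]
184 [ 91  92  92  91  91  90  94  91  92 110 134 136 126 100  94  91  89  89
  91  90  87  90  87]
192 [ 89  90  90  92  91  91  90  91  91 108 130 133 121  87  90  89  92  91
  92  90  88  90  90]
200 [ 93  88  88  86  90  90  91  88  91 105 133 136 124  86  89  90  88  90
  88  90  91  90  91]
208 [ 70  72  74  80  84  82  87  84  87 101 133 136 123  87  86  87  88  85
  85  82  79  82  86]
216 [ 86  86  87  85  88  89  89  98 103 113 133 134 127  99 100 101 100 101
 100 101  99 103 108]
224 [102  98  99  97  98  61  21   8   4  14   6   6  13  16   6   8  44  90
  97  97  98  79  77]
232 [100 100  99  97  82  19   9   7  14   8  14   5  11  14  12   8  12  60
  98  98  98  79  74]
240 [64 63 56 21 10 12 10  8 13 21  5  9 16  7  0  0  2 17  9 36 60 68 62]
248 [64 65 32 11  7  2  6  8  4 13  9  4  8  5  1  4  7  2  3 19 56 66 63]
256 [64 53 22 12 14  4 17  9  2  6  7  8 11  8  8  5  1  9 13  8 36 67 62]
264 [63 41 20 14  7  3  6  8 14  9  4 10 11  6  9  8  6 13  8 16 17 58 66]
272 [59 20 20  8 11 14 13 15 10 11  8 14 14 11  8 15 20  3 12 15 18 39 70]
280 [78 28 14 14  9 14 10 10 14 11  8  9 11 15 12 16 13  8  3 14 19 54 85]
288 [ 7 17 21 15  6  6 11 13 16 14 13 12 12  4 15  9 17 17 19 19 26 19  6]
296 [ 9 24 22  5  9 13 16 11 15  6 14  2  9  5  9 17  1  0 14 13 23 17 17]
304 [10 10 19 14 13 14 12  9 13 17 13 10 19 16  9  4 12 13 11 16 23 11  5]
312 [19 21 20 19 15  3 13 15  7  2 12  7  9 17 12 18 19  0 13 17 19 23 12]
```

The slide's own pointer line is about 3 mm short of the ridge, so I'll draw it 3 mm further.

play_rows([
  [0, 0.004, 0, 0, 0, 0, -1],
  [0, 0.008, 0, 0, 0, 0, -1],
  [0, 0.01, 0, 0, 0, 0, -1],
  [0, 0.01, 0, 0, 0, 0, -1],
  [0, 0.01, 0, 0, 0, 0, -1],
])

```text
clock: 27.3
position: [0.5748, -0.2802, 0.0535]
tool_rot: [1.0, 0.023, 0.001, -0.0]
wrist_force: [-0.5, 8.4, 11.9]
gripper_width: 0.129
finger_force: 69.7
```

play_rows([
  [0, 0, 0, 0, 0, 0, -1],
  [0, 0, 0, 0, 0, 0, -1],
  [0, 0, 0, 0, 0, 0, -1],
  [0, 0, 0, 0, 0, 0, -1],
  [0, 0, 0, 0, 0, 0, -1],
])

```text
clock: 27.8
position: [0.5748, -0.2802, 0.0535]
tool_rot: [1.0, 0.023, 0.001, -0.0]
wrist_force: [-1.3, 9.3, 11.3]
gripper_width: 0.13
finger_force: 69.7
```

```bash
python3 - <<'E'
from h import *
s=sensors.get_state(); im,p=snap('wrist','w14'); g=cv2.cvtColor(im,cv2.COLOR_RGB2GRAY); M=R.from_quat(s['tool_rot'])
print(s['position'],s['finger_force'],np.abs(s['qd']).max())
for n,rows,z in(('ridge',(140,165),.042),('pointer',(184,208),.04)):
    w=np.clip(g[rows[0]:rows[1],305:345].astype(float)-105,0,None).sum(0); u=(w*np.arange(305,345)).sum()/w.sum()
    print(n,u,M.inv().apply(ray(p,u,np.mean(rows),z)-s['position'])*1000)
a,q=snap('scene','scene9'); h=cv2.cvtColor(a,cv2.COLOR_RGB2HSV).astype(int)
print('stack px',proj(q,[.564,-.081,.098]))
E
```

```text
[ 0.57477071 -0.28017348  0.0534518 ] 69.71482157707214 0.0012260954059901553
ridge 322.463443963444 [45.84383301 -0.26786588 11.50647342]
pointer 321.5200300450676 [25.26149114 -0.69962761 13.48219102]
stack px (np.float64(303.750791753475), np.float64(173.01317204756515))
```

The pointer and ridge are now level to within 0.5 mm, the handle is held at about 70 N and the arm is at rest.

```bash
python3 -c "
from rig import order
print(order.sign_off())"
```

```text
the job is handed in; nothing more can be done
None
```

The job is handed in at about 28 s: the disc, puck and ring are stacked on the stage within about 3 mm of its centre, and the shutter handle is held within about 0.5 mm of the index mark; the sign-off returned no verdict.

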